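# Post the slim cartons into the returns box

## Task

Turn the black knob on the returns box clockwise as far as it goes to swing the gate bar away from the slot, and push every slim brown carton on the desk along the ledge and through the slot so that it drops into the bin. When they are all in, turn the knob anticlockwise back to its stop so that the bar closes the slot, and leave the thick cartons and everything else on the desk where they are.

Things in the scene. Friction and masses are not known exactly. Their poses are not given: they have to be found in the camera images.
- returns_box: Fixed grey steel returns box with a clear lid, 345 mm long (x -120 to 225 mm), 120 mm wide (y), 115 mm high. Origin on the desk below the middle of the slot mouth; own x points into the slot, away from the robot, own y to its left, z up. Inside is the bin: x -115 to 220, y -55 to 55 mm, floor at z = 6 mm. Lengths in the next entries are in this frame.
- ledge (a point): Middle of the feed ledge's top. The ledge is level steel, 120 mm wide, 90 mm above the desk; it runs from x = -120 mm to the slot mouth at x = 0, with no rims, and goes on as the slot's floor to x = 40 mm, where it ends over the bin. A carton drops once its tail is pushed past about x = 40 mm.
- slot (a point): Middle of the slot mouth at floor level (z = 90 mm). Slot 66 mm wide (y -33 to 33), 19 mm high (z 90 to 109), roof from x = 0 to 60 mm, roof top at z = 115 mm. A thumb notch 46 mm wide (y -23 to 23), open to above, is cut through the whole roof, x 0 to 60 mm, so that fingers pushing a carton's tail can follow it in.
- gate (a joint): Knob and gate bar, upright axis at x -16, y 85 mm, left of the mouth. 0 = closed stop: steel bar (6 mm thick, reaching 115 mm from the axis, 3 to 15 mm above the ledge) lies across the mouth, along -y. Grows clockwise seen from above; 1.5 rad = open stop: bar points to -x beside the ledge, clear of it. Stays where left (friction 0.06 N m). Starts at 0 to 0.5.
- gate_grip (a point): On the knob's axis at gripping height, 123 mm above the desk. The knob's grip is a black upright bar 44 mm long, 14 mm thick, from 106 to 136 mm above the desk; it lies along the gate bar, along this point's own y axis, and turns with it.
- carton1_mid (a point): Centre (half-way up) of a slim plain brown carton with a small white label, 150 mm long (own x) by 60 mm wide (own y) by 14 mm thick (own z), 80 to 170 g, loose on the desk at the start; two to four of the four are present (None if absent).
- carton2_mid (a point): Centre (half-way up) of a slim plain brown carton with a small white label, 150 mm long (own x) by 60 mm wide (own y) by 14 mm thick (own z), 80 to 170 g, loose on the desk at the start; two to four of the four are present (None if absent).
- carton3_mid (a point): Centre (half-way up) of a slim plain brown carton with a small white label, 150 mm long (own x) by 60 mm wide (own y) by 14 mm thick (own z), 80 to 170 g, loose on the desk at the start; two to four of the four are present (None if absent).
- carton4_mid (a point): Centre (half-way up) of a slim plain brown carton with a small white label, 150 mm long (own x) by 60 mm wide (own y) by 14 mm thick (own z), 80 to 170 g, loose on the desk at the start; two to four of the four are present (None if absent).
- thick1: Bystander: thick brown carton 110 x 90 x 50 mm, loose; origin at the centre of its underside.
- thick2: Bystander: thick brown carton 110 x 90 x 50 mm, loose; origin at the centre of its underside.
- calculator: Bystander: white calculator 140 x 85 x 16 mm, loose; origin at the centre of its underside.
- mouse: Bystander: white computer mouse 100 x 55 x 30 mm, loose; origin at the centre of its underside.
- tape: Bystander: roll of clear tape lying flat, 100 mm across, 24 mm high, loose; origin at the centre of its underside.
Mind the look-alikes: they are no part of the job. What is shaped like the part that bears carton3_mid but red or yellow is not meant. What is shaped like the part that bears carton1_mid but red is not meant.

How it is judged:
By the outcome, as a careful person would: the job done as asked, in the order asked, and still so for the second after the job is handed in, with the robot touching nothing.
Of carton1, carton2, carton3, carton4 only 2 to 4 are there at a start; the rules pass over those that are not, and their reading is None.
At some moment in a run one of carton1, carton2, carton3, carton4 may be knocked a few centimetres aside while the robot is not near it.
It also fails if it takes over 210 s, if anything falls off the work surface, if the arm or the gripper's body presses on something with over 40 N, if the wrist force passes 120 N, or if a joint passes its speed limit or range.

## Robot

A 6-joint arm with a two-finger parallel gripper is mounted at the origin on the work surface. World frame = base frame: x ahead of the robot, y to its left, z up, the work surface at z = 0. Lengths are in m, angles in rad, forces in N, time in s.
With the tool pointing down it reaches from about 0.3 to 0.875 m from the base axis. Payload 6.4 kg.
Tool frame: the origin (TCP) lies midway between the tips of the shut fingers; the grasp point (between the pads) lies 19 mm behind it (r.tcp_to_grasp is the distance from the TCP to the grasp point, in m); z points along the fingers, y is the direction in which the jaws open and shut (so a half turn about z gives the same grasp; the last joint's range is limited). The gripper opens to 88 mm and grips with 3 to 60 N. Pads are 18 mm wide; open, the fingers measure 123 mm over their backs; the gripper's body (75 mm by 187 mm) begins 45 mm behind the grasp point.
Start: joints at [0.925, 0.181, 1.607, -0, 1.354, -0.206], TCP at [0.245, 0.52, 0.239] pointing down, gripper open.
Joint ranges: [-2.99, 2.99], [-0.89, 2.07], [0.3, 2.58], [-1.14, 4.28], [0, 2.63], [-3.12, 3.12]. Speed limits (rad/s): [2.57, 2.57, 3.01, 3.14, 3.14, 3.14].

## Interface

Orientations are given as [roll, pitch, yaw] about the fixed x, y, z axes, in that order (R = Rz(yaw) Ry(pitch) Rx(roll)).
In Python, from station import r gives the robot as it stands.
- The arm moves only by the tool arm_command, never from a script. Its argument "targets" is text: rows parted by semicolons, each of 7 numbers parted by spaces: the turn, a rotation vector about the tool's x, y, z in degrees, then the shift along the tool's x, y, z in m, then the opening, from 0 (shut) to 1 (fully open). A call has 1 to 12 rows; each row is the pose to reach, as a shift and turn from the pose commanded when the call began, along the tool's axes at that moment; what a row does not reach only later rows make up. A row lasts 1/8 s, in which the tool goes at most 62.5 mm and 10.7 degrees, less where a joint would pass 70% of its speed; a pose out of reach is approached as far as the arm can. A call with a gripper value outside its range is refused whole. The fingers move at their own pace and stop on an object; "newtons" is the grip in N (left out, the last holds). Time passes only in rows, so rows that repeat a pose let the fingers close. It gives the time, the measured TCP pose, the force and the opening at its end, in the units of the state.
- r.observe(): the state, without advancing time (a new reading comes with each control period).
- r.capture(name): name is "scene" or "top"; returns a dict with "image" (480x640x3 uint8, red, green, blue), "vertical_fov" (degrees; the focal length in pixels is half the picture's height over the tangent of half this angle, whatever the lens; pixels are square), "cx", "cy" (the principal point, pixels), "rvec" (rotation vector, rad) and "tvec" (3), from world to camera coordinates, as OpenCV has them. Camera axes: x right, y down, z forward; pixel columns grow to the right and rows downward; lengths in m; the calibration is good to about 2 mm. A picture is of the moment at which its call begins. There is no depth.
- r.sign_off(): hands the job in, once; it reports no verdict.
The state is a dict: "time": time; "joints": joint angles; "qd": joint speeds; "tau": joint torques, N m; "position": TCP position; "eef_rot": TCP orientation; "contact_force": force on the tool from outside, world axes, zero at the start; "ft_torque": the same for the moment, N m; "opening": finger opening in m.
Only numpy, scipy, OpenCV 4.12 (cv2) and the standard library are available. Lean on these libraries where they do the work, as an engineer would, in place of code of your own. Each camera call takes 0.05 s, during which the arm holds its last target. There are 200 camera calls.

## Working session

There is one attempt and no reset: what is moved stays moved. The work goes in short steps, Python scripts to look and compute and a tool call to move; the robot and the scene stay as the last step left them, time stands still between calls to the robot, and variables do not carry over. Pictures are saved under pics/ and viewed, about 12 in all and at most 16, crops included, and the job is handed in when it is done.

Besides the shell and the picture viewer there is one more tool, called after ">>>" as name(argument=value, ...) on one line, values as JSON. arm_command: Moves the arm, as the interface text tells. Its arguments: {"type":"object","properties":{"targets":{"type":"string"},"newtons":{"type":"number"}},"required":["targets"]}

```bash
mkdir -p pics; ls
cat > h.py <<'E'
import numpy as np, cv2
from scipy.spatial.transform import Rotation as R
from station import r
def cap(name,fn=None):
    c=r.capture(name)
    if fn: cv2.imwrite('pics/'+fn,c['image'][:,:,::-1])
    f=240/np.tan(np.radians(c['vertical_fov'])/2)
    c['K']=np.array([[f,0,c['cx']],[0,f,c['cy']],[0,0,1.]])
    c['R']=cv2.Rodrigues(np.array(c['rvec'],float))[0]; c['t']=np.array(c['tvec'],float)
    return c
def w(c,u,v,z):
    d=c['R'].T@np.linalg.inv(c['K'])@[u,v,1]; o=-c['R'].T@c['t']
    return o+d*(z-o[2])/d[2]
def p(c,X):
    q=c['K']@(c['R']@np.array(X,float)+c['t']); return q[:2]/q[2]
E
python3 - <<'E'
from h import *
for n in('top','scene'):
    c=cap(n,n+'1.png'); print(n,c['vertical_fov'],-c['R'].T@c['t'],c['R'][2],c['K'][0])
print(r.observe())
E
```

```text
pics
top 52.33311802436512 [ 4.32857677e-01 -5.06058086e-04  1.46668940e+00] [ 0.06143682  0.00132867 -0.99811009] [488.46386928   0.         320.46863378]
scene 53.77419604406235 [1.29053496 0.58610662 0.97188942] [-0.61490063 -0.43686825 -0.65653892] [473.32997783   0.         319.95702951]
{'time': 0.1, 'joints': array([ 9.24741808e-01,  1.81471453e-01,  1.60788440e+00, -2.29990632e-05,
        1.35379258e+00, -2.06290040e-01]), 'qd': array([-0.00026836, -0.00160485, -0.00258712,  0.0011028 , -0.00031725,
       -0.00033642]), 'tau': array([ 6.26280034e-04, -4.34813976e+01, -3.42696118e+01,  7.03568710e-02,
        3.40331881e-02, -1.47837642e-05]), 'position': array([0.24448744, 0.51991122, 0.23790899]), 'eef_rot': array([-3.14006526e+00, -2.96694299e-04,  2.70183292e+00]), 'contact_force': array([-0.05396676, -0.82915197,  0.15712928]), 'ft_torque': array([-0.01003285, -0.06491882,  0.01003089]), 'opening': 0.08822217755106494}
```

View pics/top1.png

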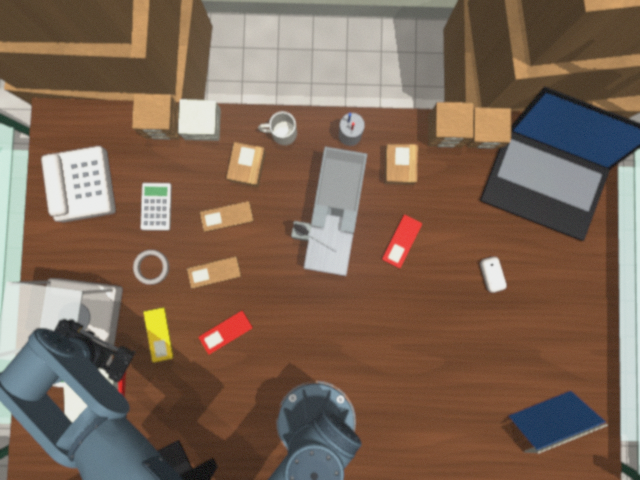

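View pics/scene1.png

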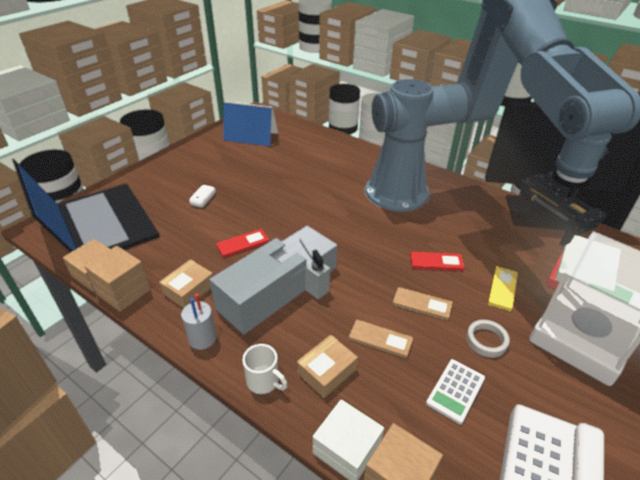

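Top view: slim plain brown cartons with a white label at (226,216) and (214,272). Look-alikes I rule out are red at (226,332), (402,241) and near (120,390), yellow at (158,335), and the thick cartons at (245,163) and (402,163). The box's long axis runs about (328,270) to (345,150), with the knob near (301,231). I'll confirm in enlarged crops.

Run:
```python
import cv2
a=cv2.imread('pics/top1.png')
cv2.imwrite('pics/c1.png',cv2.resize(a[140:290,185:385],None,fx=4,fy=4,interpolation=cv2.INTER_CUBIC))
b=cv2.imread('pics/scene1.png')
```

```text
(no output)
```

View pics/c1.png

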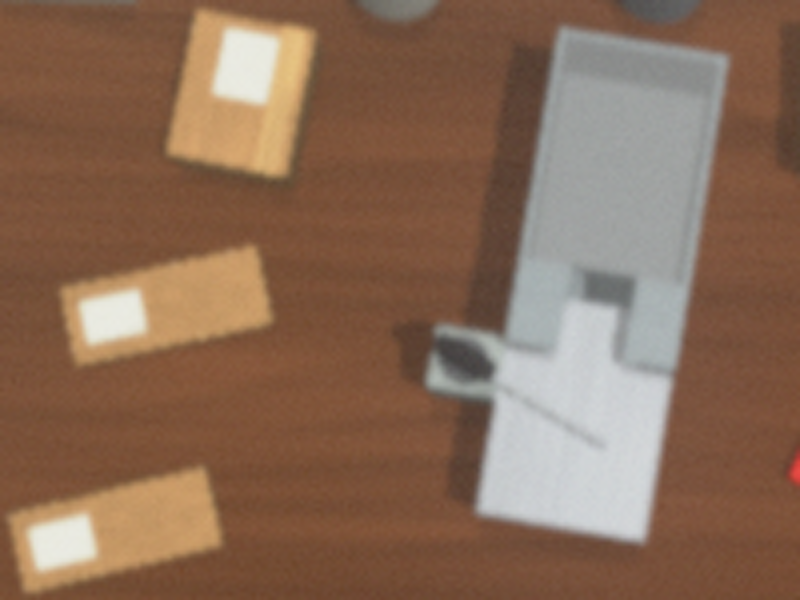

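Crop: the two brown slim cartons have corners at (62,288)-(256,246)-(273,323)-(77,365) and (8,514)-(206,467)-(222,546)-(25,592). The ledge's near corners are (477,514) and (645,542), the knob is at (463,355), and the bar tip is at (604,446), so the gate is partly open.

Run:
```python
from h import *
c=cap('top')
f=lambda x,y,z:w(c,185+x/4-.375,140+y/4-.375,z)
def q(P,z):
    A=np.array([f(x,y,z) for x,y in P]);print(A[:,:2].round(4),'mean',A.mean(0).round(4),'sides',[round(np.linalg.norm(A[i]-A[i-1]),4) for i in range(len(A))]);return A
for P in([(62,288),(256,246),(273,323),(77,365)],[(8,514),(206,467),(222,546),(25,592)]):
    A=q(P,.014); d=A[1]-A[0]+A[2]-A[3]; print('yaw',np.arctan2(d[1],d[0]))
L=q([(477,514),(645,542)],.09); F=q([(558,28),(728,55)],.115); M=q([(505,347),(676,370)],.115)
m=[a.mean(0)[:2] for a in(L,M,F)]; d=m[2]-m[0]; e=d/np.linalg.norm(d); print('len',np.linalg.norm(d),'yaw',np.arctan2(*e[::-1]))
y2=L[1]-L[0];print('yaw from ledge edge',np.arctan2(y2[0],-y2[1])*-1)
for mm,x in zip(m,(-.12,0,.225)): print('origin est',mm-e*x)
o=np.mean([mm-e*x for mm,x in zip(m,(-.12,0,.225))],0); n=np.array([-e[1],e[0]])
ax=o-.016*e+.085*n; print('o',o,'axis',ax,'knob seen',f(463,355,.136))
t=f(604,446,.105)[:2]-ax; print('bar len',np.linalg.norm(t),'dir box', t@e,t@n,'angle',np.arctan2(-(t@e),-(t@n)))
```

```text
[[0.6068 0.3639]
 [0.6425 0.2201]
 [0.5849 0.2052]
 [0.5494 0.3502]] mean [0.5959 0.2849 0.014 ] sides [np.float64(0.059), np.float64(0.1482), np.float64(0.0594), np.float64(0.1493)]
yaw -1.329033187675484
[[0.437  0.3967]
 [0.476  0.2511]
 [0.4178 0.237 ]
 [0.3797 0.3815]] mean [0.4276 0.3166 0.014 ] sides [np.float64(0.0593), np.float64(0.1507), np.float64(0.0599), np.float64(0.1495)]
yaw -1.311291419603958
[[ 0.446   0.0461]
 [ 0.4297 -0.0726]] mean [ 0.4379 -0.0133  0.09  ] sides [np.float64(0.1198), np.float64(0.1198)]
[[ 0.7878 -0.0014]
 [ 0.772  -0.121 ]] mean [ 0.7799 -0.0612  0.115 ] sides [np.float64(0.1207), np.float64(0.1207)]
[[ 0.5621  0.0292]
 [ 0.5494 -0.0899]] mean [ 0.5558 -0.0303  0.115 ] sides [np.float64(0.1198), np.float64(0.1198)]
len 0.3453721527078416 yaw -0.13924067350642486
yaw from ledge edge 0.13696098268078427
origin est [ 0.55669387 -0.02993388]
origin est [ 0.55578452 -0.03031045]
origin est [ 0.55706242 -0.02998553]
o [ 0.55651361 -0.03007662] axis [0.55246571 0.05632138] knob seen [0.55383614 0.05732341 0.136     ]
bar len 0.11316393230066783 dir box -0.04261098377129007 -0.10483501149803431 angle 0.3860608201292845
```

```bash
cat >> h.py <<'E'
O=np.array([.5565,-.0301]); YAW=-.138
def box(x,y): return O+R.from_euler('z',YAW).as_matrix()[:2,:2]@[x,y]
def go(xy,z,ydeg):
    "shift and turn (tool axes) from the measured pose to TCP (xy,z), tool down, tool y at world angle ydeg"
    s=r.observe(); T=R.from_euler('xyz',s['eef_rot']); a=np.radians(ydeg)
    y=np.array([np.cos(a),np.sin(a),0]); zz=np.array([0,0,-1.]); x=np.cross(y,zz)
    rv=(T.inv()*R.from_matrix(np.array([x,y,zz]).T)).as_rotvec(degrees=True)
    print('turn',rv.round(1),'shift',T.inv().apply(np.r_[xy,z]-s['position']).round(4),'t',round(s['time'],2),'F',s['contact_force'].round(1),'open',round(s['opening'],4))
def inv():
    s=r.observe(); p=s['position'][:2]-O; yv=R.from_euler('xyz',s['eef_rot']).as_matrix()[:,1]
    print('box xy',(R.from_euler('z',-YAW).as_matrix()[:2,:2]@p).round(4),'z',s['position'][2].round(4),'tool y',np.degrees(np.arctan2(yv[1],yv[0])).round(1),'q',s['joints'].round(2),'F',s['contact_force'].round(1),'open',s['opening'].round(4),'t',s['time'])
E
python3 -c "
from h import *
go((.553,.057),.2,-30.1)"
```

```text
turn [-0.1  0.  94.9] shift [-0.4762 -0.2875  0.0383] t 0.15 F [ 0.7  0.4 -0.7] open 0.0883
```

>>> arm_command(targets="0 0 0 -0.03 -0.02 -0.05 1; 0 0 0 -0.09 -0.05 -0.06 1; 0 0 10 -0.14 -0.08 -0.05 0.4; 0 0 20 -0.19 -0.115 -0.04 0.4; 0 0 30 -0.24 -0.145 -0.03 0.4; 0 0 40 -0.29 -0.175 -0.02 0.4; 0 0 50 -0.34 -0.205 0 0.4; 0 0 60 -0.39 -0.235 0.02 0.4; 0 0 70 -0.44 -0.265 0.038 0.4; 0 0 80 -0.476 -0.2875 0.038 0.4; 0 0 90 -0.476 -0.2875 0.038 0.4; 0 0 94.9 -0.476 -0.2875 0.038 0.4", newtons=20)

```text
time: 1.65
position: [0.5531, 0.0566, 0.2001]
eef_rot: [-3.14, 0.0, 1.04]
contact_force: [-0.5, -0.4, 0.1]
opening: 0.0354
```

```bash
python3 -c "
from h import *
go((.553,.057),.11,-30.1); cap('top','top2.png');cap('scene','scene2.png')
a=cv2.imread('pics/top2.png')[140:480,0:400];b=cv2.imread('pics/scene2.png')[100:420,240:640]
cv2.imwrite('pics/c2.png',np.hstack([a[:320],b]))"
```

```text
turn [-0.1  0.  -0.3] shift [ 0.0003 -0.0002  0.0901] t 1.65 F [-0.5 -0.4  0.1] open 0.0354
```

View pics/c2.png

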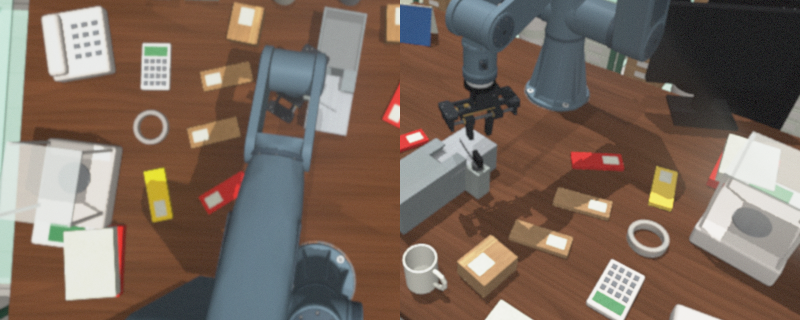

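With the arm out of the way, only two slim brown cartons show. The red at the printer is a book. Now the knob.

>>> arm_command(targets="0 0 0 0 0 0.03 0.4; 0 0 0 0 0 0.06 0.4; 0 0 0 0 0 0.08 0.4; 0 0 0 0 0 0.09 0.4; 0 0 0 0 0 0.09 0.4; 0 0 0 0 0 0.09 0; 0 0 0 0 0 0.09 0; 0 0 0 0 0 0.09 0; 0 0 0 0 0 0.09 0", newtons=25)

```text
time: 2.88
position: [0.556, 0.0562, 0.1119]
eef_rot: [3.135, -0.002, 1.045]
contact_force: [8.6, -4.8, -6.7]
opening: 0.0141
```

```bash
python3 -c "
from h import *
inv()"
```

```text
Traceback (most recent call last):
  File "h.py", line 26, in inv
    print('box xy',(R.from_euler('z',-YAW).as_matrix()[:2,:2]@p).round(4),'z',s['position'][2].round(4),'tool y',np.degrees(np.arctan2(yv[1],yv[0])).round(1),'q',s['joints'].round(2),'F',s['contact_force'].round(1),'open',s['opening'].round(4),'t',s['time'])
                                                                                                                                                                                                                              ^^^^^^^^^^^^^^^^^^
AttributeError: 'float' object has no attribute 'round'
```

>>> arm_command(targets="0 0 6 0 0.003 0 0; 0 0 14 0 0.003 0 0; 0 0 22 0 0.003 0 0; 0 0 30 0 0.003 0 0; 0 0 38 0 0.003 0 0; 0 0 46 0 0.003 0 0; 0 0 52 0 0.003 0 0; 0 0 57 0 0.003 0 0; 0 0 61 0 0.003 0 0; 0 0 64 0 0.003 0 0; 0 0 66 0 0.003 0 0; 0 0 66 0 0.003 0 0")

```text
time: 4.38
position: [0.5566, 0.0552, 0.1118]
eef_rot: [3.14, -0.002, -0.105]
contact_force: [0.2, -5.3, 6.2]
opening: 0.0139
```

```bash
sed -i "s/s\['opening'\].round(4)/round(s['opening'],4),'M',s['ft_torque'].round(2)/" h.py; python3 -c "
from h import *
inv()"
```

```text
box xy [-0.0117  0.0845] z 0.1118 tool y -96.0 q [-0.11  0.29  1.75 -0.    1.1   1.56] F [ 0.2 -5.3  6.2] open 0.0139 M [-0.83  0.24  0.47] t 4.375
```

>>> arm_command(targets="0 0 0 0 0 0 0.4; 0 0 0 0 0 0 0.4; 0 0 0 0 0 0 0.4; 0 0 0 0 0 -0.03 0.4; 0 0 0 0 0 -0.08 0.4; 0 0 0 0 0 -0.12 0.6; 0 0 0 0 0 -0.12 1")

```text
time: 5.25
position: [0.5578, 0.0561, 0.2346]
eef_rot: [-3.141, -0.007, -0.106]
contact_force: [-0.3, 0.3, -1.3]
opening: 0.0529
```

```bash
python3 -c "
from h import *
inv()
c=cap('top','top3.png'); a=cv2.imread('pics/top3.png')
s=cap('scene','scene3.png'); b=cv2.imread('pics/scene3.png')
cv2.imwrite('pics/c3.png',np.hstack([cv2.resize(a[130:300,170:370],(400,340)),cv2.resize(b[180:350,210:410],(400,340))]))
go((.596,.285),.12,13.9); go((.4276,.3166),.12,14.9)"
```

```text
box xy [-0.0105  0.0855] z 0.2346 tool y -96.1 q [-0.11  0.15  1.65  0.    1.33  1.57] F [-0.3  0.3 -1.3] open 0.0529 M [ 0.02  0.17 -0.04] t 5.25
turn [  -0.   -0. -110.] shift [ 0.0161 -0.2318  0.1104] t 5.35 F [-0.3  0.8 -0.7] open 0.0609
turn [  -0.   -0. -111.] shift [-0.1547 -0.2453  0.1104] t 5.35 F [-0.3  0.8 -0.7] open 0.0609
```

View pics/c3.png

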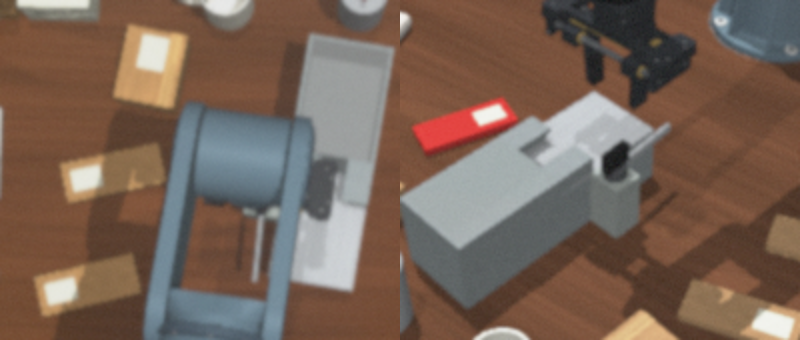

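The gate now lies beside the ledge, and both cartons are where they were. Next is carton A at (226,216).

>>> arm_command(targets="0 0 -10 0.001 -0.03 0 1; 0 0 -20 0.004 -0.06 0 1; 0 0 -30 0.007 -0.1 0 1; 0 0 -40 0.01 -0.14 0 1; 0 0 -50 0.013 -0.18 0 1; 0 0 -60 0.016 -0.22 0 1; 0 0 -70 0.016 -0.232 0.02 1; 0 0 -80 0.016 -0.232 0.04 1; 0 0 -90 0.016 -0.232 0.07 1; 0 0 -100 0.016 -0.232 0.1 1; 0 0 -110 0.016 -0.232 0.11 1; 0 0 -110 0.016 -0.232 0.11 1")

```text
time: 6.85
position: [0.594, 0.2844, 0.1171]
eef_rot: [-3.135, 0.0, 1.812]
contact_force: [0.5, -0.7, -0.4]
opening: 0.0881
```

```bash
python3 -c "
from h import *
inv();go((.596,.285),.003,13.9)"
```

```text
box xy [-0.0061  0.3167] z 0.1171 tool y 13.8 q [0.27 0.49 1.47 0.   1.19 0.03] F [ 0.5 -0.7 -0.4] open 0.0881 M [-0.    0.05 -0.04] t 6.85
turn [-0.4  0.  -0.1] shift [1.000e-04 2.800e-03 1.141e-01] t 6.85 F [ 0.5 -0.7 -0.4] open 0.0881
```

>>> arm_command(targets="0 0 0 0 0.001 0.04 1; 0 0 0 0 0.001 0.08 1; 0 0 0 0 0.001 0.1 1; 0 0 0 0 0.001 0.112 1; 0 0 0 0 0.001 0.112 1; 0 0 0 0 0.001 0.112 0; 0 0 0 0 0.001 0.112 0; 0 0 0 0 0.001 0.112 0; 0 0 0 0 0.001 0.112 0; 0 0 0 0 0.001 0.112 0; 0 0 0 0 0.001 0.112 0", newtons=25)

```text
time: 8.22
position: [0.5978, 0.2854, 0.0096]
eef_rot: [3.14, -0.0, 1.813]
contact_force: [-1.0, -0.6, 5.6]
opening: 0.0592
```

```bash
python3 -c "
from h import *
inv()"
```

```text
box xy [-0.0025  0.3182] z 0.0096 tool y 13.9 q [ 0.27  0.64  1.49 -0.    1.01  0.02] F [-1.  -0.6  5.6] open 0.0592 M [-0.11  0.2  -0.05] t 8.225
```

>>> arm_command(targets="0 0 0 0 0 -0.01 0; 0 0 0 0 0 -0.03 0; 0 0 0 0 0 -0.06 0; 0 0 0 0 0 -0.1 0; 0 0 0 0 0 -0.14 0; 0 0 0 0 0 -0.17 0; 0 0 0 0 0 -0.17 0; 0 0 0 0 0 -0.17 0")

```text
time: 9.22
position: [0.5965, 0.285, 0.1778]
eef_rot: [-3.14, 0.0, 1.813]
contact_force: [-0.7, -0.2, -1.1]
opening: 0.0595
```

```bash
python3 -c "
from h import *
inv();go(box(-.02,0),.2,82.1)
s=cap('scene','scene4.png'); b=cv2.imread('pics/scene4.png')
q=p(s,r.observe()['position']); print(q); u,v=map(int,q)
cv2.imwrite('pics/c4.png',cv2.resize(b[max(0,v-90):v+60,u-100:u+100],(800,600)))"
```

```text
box xy [-0.0037  0.3176] z 0.1778 tool y 13.9 q [ 0.27  0.42  1.43 -0.    1.29  0.02] F [-0.7 -0.2 -1.1] open 0.0595 M [-0.05  0.06  0.01] t 9.225
turn [ -0.1  -0.  -68.2] shift [-0.2889 -0.1331 -0.022 ] t 9.22 F [-0.7 -0.2 -1.1] open 0.0595
[387.72308415 291.72254049]
```

View pics/c4.png

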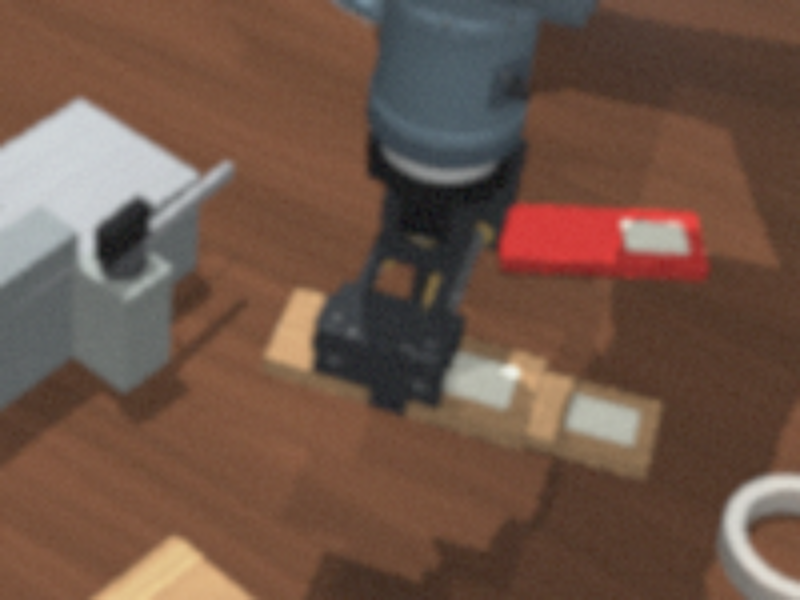

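The carton is held level and square. I'll carry it above the ledge.

```bash
python3 -c "
from h import *
go(box(-.095,0),.175,82.1)"
```

```text
turn [ -0.1  -0.1 -68.2] shift [-0.261  -0.2023  0.0026] t 9.28 F [-0.5 -0.4 -0.9] open 0.0591
```

>>> arm_command(targets="0 0 -4 -0.015 -0.012 0 0; 0 0 -11 -0.045 -0.035 0 0; 0 0 -19 -0.08 -0.062 0 0; 0 0 -27 -0.115 -0.089 0 0; 0 0 -35 -0.15 -0.116 0 0; 0 0 -43 -0.185 -0.143 0 0; 0 0 -51 -0.22 -0.17 0 0; 0 0 -59 -0.245 -0.19 0 0; 0 0 -65 -0.257 -0.199 0 0; 0 0 -68.2 -0.261 -0.2023 0.003 0; 0 0 -68.2 -0.261 -0.2023 0.003 0; 0 0 -68.2 -0.261 -0.2023 0.003 0")

```text
time: 10.78
position: [0.4631, -0.0164, 0.175]
eef_rot: [3.141, -0.002, 3.003]
contact_force: [0.0, -0.5, -0.9]
opening: 0.0593
```

```bash
python3 -c "
from h import *
inv();go(box(-.095,0),.104,82.1)"
```

```text
box xy [-0.0943  0.0007] z 0.175 tool y 82.0 q [-0.29 -0.    1.94  0.    1.2  -1.72] F [ 0.  -0.5 -0.9] open 0.0593 M [ 0.07 -0.07 -0.03] t 10.775
turn [ 0.  -0.1 -0.1] shift [ 0.0005 -0.0008  0.071 ] t 10.78 F [ 0.  -0.5 -0.9] open 0.0593
```

>>> arm_command(targets="0 0 0 0 -0.001 0.03 0; 0 0 0 0 -0.001 0.055 0; 0 0 0 0 -0.001 0.065 0; 0 0 0 0 -0.001 0.071 0; 0 0 0 0 -0.001 0.073 0; 0 0 0 0 -0.001 0.073 0; 0 0 0 0 -0.001 0.073 0")

```text
time: 11.65
position: [0.4639, -0.0178, 0.1033]
eef_rot: [-3.141, 0.001, 3.004]
contact_force: [0.7, -0.1, -1.1]
opening: 0.0591
```

```bash
python3 -c "
from h import *
inv()"
```

```text
box xy [-0.0935 -0.0006] z 0.1033 tool y 82.1 q [-0.3   0.11  1.99 -0.    1.04 -1.73] F [ 0.7 -0.1 -1.1] open 0.0591 M [0.   0.02 0.03] t 11.65
```

>>> arm_command(targets="0 0 0 0 -0.0003 0.002 0; 0 0 0 0 -0.0003 0.004 0; 0 0 0 0 -0.0003 0.004 0; 0 0 0 0 -0.0003 0.004 0")

```text
time: 12.15
position: [0.4636, -0.0181, 0.0995]
eef_rot: [-3.141, 0.0, 3.004]
contact_force: [-2.7, 0.9, 7.4]
opening: 0.0596
```

>>> arm_command(targets="0 0 0 0 0 0.002 0; 0 0 0 0 0 0.003 0; 0 0 0 0 0 0.003 0; 0 0 0 0 0 0.003 0")

```text
time: 12.65
position: [0.464, -0.0182, 0.099]
eef_rot: [-3.141, 0.0, 3.004]
contact_force: [-14.0, 3.2, 33.2]
opening: 0.0596
```

Contact came at TCP z = 0.0995, as predicted. I'll ease off about 1 mm and slide the carton in.

>>> arm_command(targets="0 0 0 0 0.0005 -0.004 0; 0 0 0 0 0.0005 -0.004 0; 0 0 0 -0.008 0.0005 -0.004 0; 0 0 0 -0.018 0.0005 -0.004 0; 0 0 0 -0.028 0.0005 -0.004 0; 0 0 0 -0.038 0.0005 -0.004 0; 0 0 0 -0.048 0.0005 -0.004 0; 0 0 0 -0.058 0.0005 -0.004 0; 0 0 0 -0.068 0.0005 -0.004 0; 0 0 0 -0.075 0.0005 -0.004 0; 0 0 0 -0.075 0.0005 -0.004 0")

```text
time: 14.02
position: [0.5382, -0.0279, 0.0997]
eef_rot: [-3.142, 0.0, 3.004]
contact_force: [-0.3, 0.6, -1.6]
opening: 0.0594
```

```bash
python3 -c "
from h import *
inv()
s=cap('scene','scene5.png'); b=cv2.imread('pics/scene5.png')
cv2.imwrite('pics/c5.png',cv2.resize(b[170:320,210:410],(800,600)))"
```

```text
box xy [-0.0185 -0.0004] z 0.0997 tool y 82.1 q [-0.27  0.27  1.81 -0.    1.06 -1.71] F [-0.3  0.6 -1.6] open 0.0594 M [0.02 0.03 0.01] t 14.025
```

View pics/c5.png

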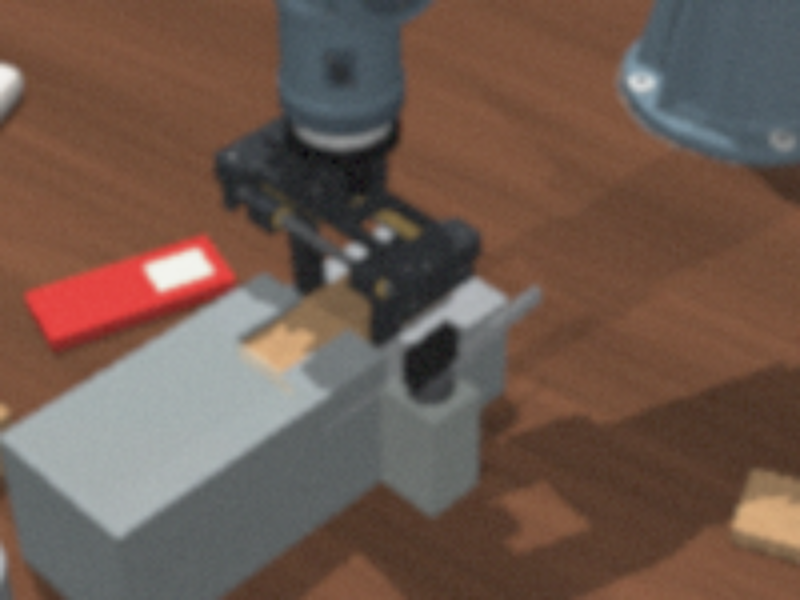

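The carton is in the slot with no force on it. Now release, back off, shut the fingers and push the tail.

>>> arm_command(targets="0 0 0 0 0 0.001 0.85; 0 0 0 0 0 0.001 0.85; 0 0 0 0 0 0.001 0.85; 0 0 0 0 0 -0.02 0.85; 0 0 0 0 0 -0.05 0.6; 0 0 0 0.03 0 -0.05 0.3; 0 0 0 0.065 0 -0.05 0; 0 0 0 0.095 0 -0.05 0; 0 0 0 0.095 0 -0.05 0; 0 0 0 0.095 0 -0.05 0; 0 0 0 0.095 0 -0.05 0; 0 0 0 0.095 0 -0.05 0")

```text
time: 15.58
position: [0.4442, -0.015, 0.1497]
eef_rot: [-3.142, 0.0, 3.004]
contact_force: [-0.5, 0.8, -0.3]
opening: 0.0003
```

```bash
python3 -c "
from h import *
inv();go(box(-.113,0),.096,82.1)
s=cap('scene','scene6.png'); b=cv2.imread('pics/scene6.png')
cv2.imwrite('pics/c6.png',cv2.resize(b[170:320,210:410],(600,450)))"
```

```text
box xy [-0.1133 -0.0004] z 0.1497 tool y 82.1 q [-0.3  -0.01  2.01 -0.    1.14 -1.73] F [-0.5  0.8 -0.3] open 0.0003 M [ 0.03  0.06 -0.01] t 15.575
turn [-0.  0.  0.] shift [-0.0003  0.0004  0.0537] t 15.57 F [-0.5  0.8 -0.3] open 0.0003
```

View pics/c6.png

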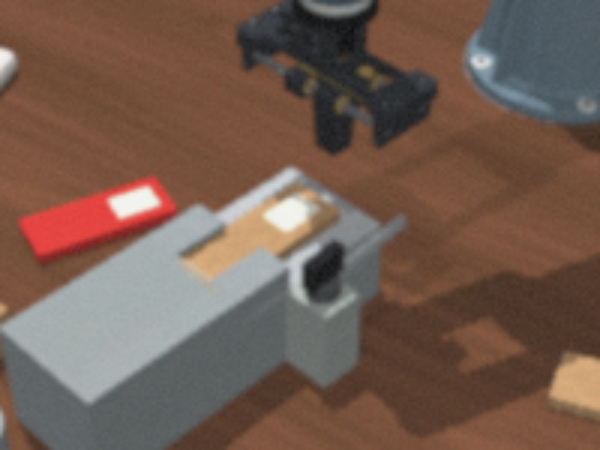

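>>> arm_command(targets="0 0 0 0 0.0004 0.03 0; 0 0 0 0 0.0004 0.048 0; 0 0 0 0 0.0004 0.053 0; 0 0 0 0 0.0004 0.053 0; 0 0 0 -0.008 0.0004 0.053 0; 0 0 0 -0.016 0.0004 0.053 0; 0 0 0 -0.026 0.0004 0.053 0; 0 0 0 -0.036 0.0004 0.053 0; 0 0 0 -0.046 0.0004 0.053 0; 0 0 0 -0.056 0.0004 0.053 0; 0 0 0 -0.066 0.0004 0.053 0; 0 0 0 -0.076 0.0004 0.053 0")

```text
time: 17.12
position: [0.5196, -0.0249, 0.0967]
eef_rot: [-3.142, -0.0, 3.004]
contact_force: [-1.6, -0.9, 1.6]
opening: 0.0002
```

>>> arm_command(targets="0 0 0 -0.01 0 0 0; 0 0 0 -0.02 0 0 0; 0 0 0 -0.03 0 0 0; 0 0 0 -0.04 0 0 0; 0 0 0 -0.05 0 0 0; 0 0 0 -0.06 0 0 0; 0 0 0 -0.07 0 0 0; 0 0 0 -0.078 0 0 0; 0 0 0 -0.083 0 0 0; 0 0 0 -0.083 0 0 0")

```text
time: 18.38
position: [0.6015, -0.0363, 0.0967]
eef_rot: [-3.142, 0.0, 3.004]
contact_force: [-0.6, 1.0, 0.9]
opening: 0.0004
```

```bash
python3 -c "
from h import *
inv()"
```

```text
box xy [0.0455 0.    ] z 0.0967 tool y 82.1 q [-0.26  0.4   1.64  0.    1.1  -1.69] F [-0.6  1.   0.9] open 0.0004 M [-0.04 -0.01 -0.04] t 18.375
```

>>> arm_command(targets="0 0 0 0.005 0 0 0; 0 0 0 0.005 0 -0.04 0; 0 0 0 0.005 0 -0.08 0; 0 0 0 0.04 0 -0.09 0.5; 0 0 0 0.09 0 -0.09 1; 0 0 0 0.14 0 -0.09 1; 0 0 0 0.15 0 -0.09 1; 0 0 0 0.15 0 -0.09 1")

```text
time: 19.38
position: [0.4528, -0.0157, 0.1873]
eef_rot: [-3.141, 0.002, 3.004]
contact_force: [0.1, -0.5, 0.5]
opening: 0.0487
```

```bash
python3 -c "
from h import *
inv();go((.4276,.3166),.12,14.9)
c=cap('top','top7.png');a=cv2.imread('pics/top7.png')
s=cap('scene','scene7.png'); b=cv2.imread('pics/scene7.png')
cv2.imwrite('pics/c7.png',np.hstack([cv2.resize(a[140:290,185:385],(400,300)),cv2.resize(b[190:340,210:410],(400,300))]))
cv2.imwrite('pics/c7.png',np.vstack([cv2.imread('pics/c7.png'),cv2.resize(b[220:370,330:530],(800,300))[:, :]]))"
```

```text
box xy [-0.1047  0.    ] z 0.1873 tool y 82.1 q [-0.3  -0.04  1.96  0.    1.23 -1.73] F [ 0.1 -0.5  0.5] open 0.0487 M [-0.02 -0.05 -0.01] t 19.375
turn [ 0.   0.1 67.2] shift [0.0708 0.3257 0.0671] t 19.38 F [ 0.1 -0.5  0.5] open 0.0487
```

View pics/c7.png

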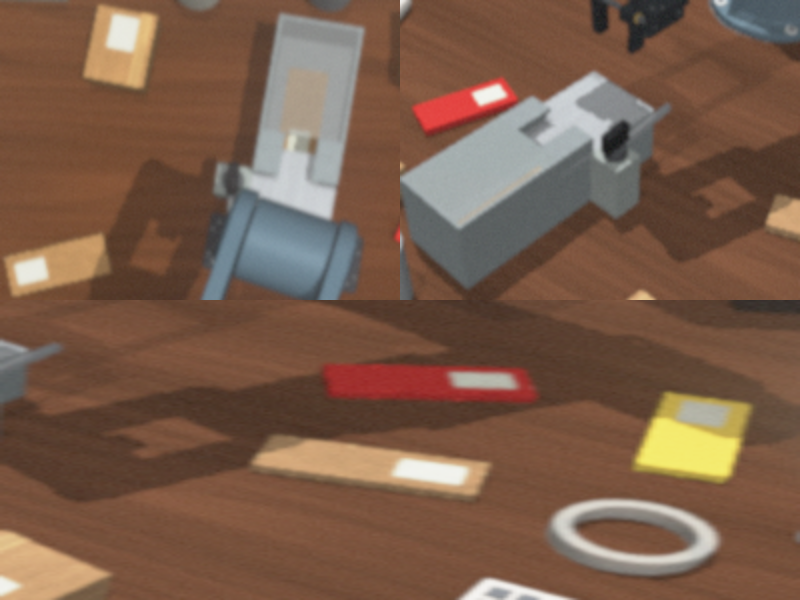

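Carton A is in the bin, seen through the lid, and carton B has not moved. On to B.

>>> arm_command(targets="0 0 5 0.008 0.035 0 1; 0 0 14 0.02 0.085 0 1; 0 0 23 0.032 0.135 0 1; 0 0 32 0.044 0.185 0 1; 0 0 41 0.054 0.235 0.01 1; 0 0 50 0.064 0.285 0.03 1; 0 0 59 0.0708 0.32 0.05 1; 0 0 67.2 0.0708 0.3257 0.067 1; 0 0 67.2 0.0708 0.3257 0.067 1; 0 0 67.2 0.0708 0.3257 0.067 1; 0 0 67.2 0.0708 0.3257 0.067 1")

```text
time: 20.85
position: [0.4282, 0.3165, 0.1206]
eef_rot: [3.14, -0.0, 1.831]
contact_force: [0.1, 0.2, -0.6]
opening: 0.0884
```

```bash
python3 -c "
from h import *
inv();go((.4276,.3166),.007,14.9)
s=cap('scene','scene8.png'); d=cv2.absdiff(s['image'],cv2.cvtColor(cv2.imread('pics/scene7.png'),cv2.COLOR_BGR2RGB))
X=np.array([[.4370,.3967],[.476,.2511],[.4178,.237],[.3797,.3815]])
print([p(s,[*x,.014]).round() for x in X])
h=cv2.cvtColor(s['image'],cv2.COLOR_RGB2HSV); m=(h[...,1]<60)&(h[...,2]>150); m[:280]=0;m[320:]=0;m[:,:410]=0;m[:,470:]=0
v,u=np.where(m); print(len(u),u.mean(),v.mean(), w(s,u.mean(),v.mean(),.014))"
```

```text
box xy [-0.1748  0.3257] z 0.1206 tool y 14.9 q [ 0.41  0.23  1.81 -0.    1.1   0.15] F [ 0.1  0.2 -0.6] open 0.0884 M [-0.02  0.01  0.02] t 20.85
turn [ 0.1 -0.   0. ] shift [ 0.0002 -0.0007  0.1136] t 20.85 F [ 0.1  0.2 -0.6] open 0.0884
[array([449., 317.]), array([393., 301.]), array([399., 286.]), array([453., 301.])]
157 437.3949044585987 305.6496815286624 [0.41830139 0.35526589 0.014     ]
```

>>> arm_command(targets="0 0 0 0 0 0.04 1; 0 0 0 0 0 0.08 1; 0 0 0 0 0 0.1 1; 0 0 0 0 0 0.11 1; 0 0 0 0 0 0.11 1; 0 0 0 0 0 0.11 0; 0 0 0 0 0 0.11 0; 0 0 0 0 0 0.11 0; 0 0 0 0 0 0.11 0; 0 0 0 0 0 0.11 0; 0 0 0 0 0 0.11 0", newtons=25)

```text
time: 22.28
position: [0.4278, 0.317, 0.0104]
eef_rot: [3.14, -0.0, 1.831]
contact_force: [-0.4, -0.3, 5.9]
opening: 0.0595
```

```bash
python3 -c "
from h import *
inv()"
```

```text
box xy [-0.1752  0.3261] z 0.0104 tool y 14.9 q [ 0.41  0.41  1.85 -0.    0.88  0.15] F [-0.4 -0.3  5.9] open 0.0595 M [-0.15  0.05  0.05] t 22.275
```

>>> arm_command(targets="0 0 0 0 0 -0.01 0; 0 0 0 0 0 -0.03 0; 0 0 0 0 0 -0.06 0; 0 0 0 0 0 -0.1 0; 0 0 0 0 0 -0.14 0; 0 0 0 0 0 -0.17 0; 0 0 0 0 0 -0.17 0; 0 0 0 0 0 -0.17 0")

```text
time: 23.28
position: [0.4263, 0.3163, 0.1783]
eef_rot: [-3.139, 0.0, 1.831]
contact_force: [-0.0, 0.2, -0.8]
opening: 0.0589
```

```bash
python3 -c "
from h import *
inv();go(box(-.095,0),.18,82.1)"
```

```text
box xy [-0.1766  0.3252] z 0.1783 tool y 14.9 q [0.41 0.15 1.77 0.   1.22 0.15] F [-0.   0.2 -0.8] open 0.0589 M [-0.07  0.02 -0.05] t 23.275
turn [ -0.1  -0.1 -67.2] shift [-0.3314 -0.0508 -0.0015] t 23.27 F [-0.   0.2 -0.8] open 0.0589
```

>>> arm_command(targets="0 0 -4 -0.015 -0.002 0 0; 0 0 -11 -0.045 -0.006 0 0; 0 0 -19 -0.085 -0.012 0 0; 0 0 -27 -0.13 -0.02 0 0; 0 0 -35 -0.175 -0.027 0 0; 0 0 -43 -0.22 -0.034 0 0; 0 0 -51 -0.265 -0.04 0 0; 0 0 -58 -0.3 -0.046 0 0; 0 0 -64 -0.322 -0.049 0 0; 0 0 -67.2 -0.331 -0.051 0 0; 0 0 -67.2 -0.331 -0.051 0 0; 0 0 -67.2 -0.331 -0.051 0 0")

```text
time: 24.78
position: [0.4623, -0.0157, 0.1786]
eef_rot: [3.141, -0.002, 3.003]
contact_force: [-0.5, 0.3, -0.9]
opening: 0.0594
```

```bash
python3 -c "
from h import *
inv();go(box(-.095,0),.1025,82.1)"
```

```text
box xy [-0.0953  0.0013] z 0.1786 tool y 82.0 q [-0.29 -0.01  1.94  0.    1.21 -1.72] F [-0.5  0.3 -0.9] open 0.0594 M [ 0.03 -0.03  0.01] t 24.775
turn [ 0.  -0.1 -0.1] shift [-0.0005 -0.0013  0.0761] t 24.77 F [-0.5  0.3 -0.9] open 0.0594
```

>>> arm_command(targets="0 0 0 0 -0.0012 0.03 0; 0 0 0 0 -0.0012 0.055 0; 0 0 0 0 -0.0012 0.068 0; 0 0 0 0 -0.0012 0.075 0; 0 0 0 0 -0.0012 0.077 0; 0 0 0 0 -0.0012 0.077 0; 0 0 0 0 -0.0012 0.077 0")

```text
time: 25.65
position: [0.4634, -0.0176, 0.1034]
eef_rot: [-3.141, 0.001, 3.004]
contact_force: [-0.4, 0.1, -0.9]
opening: 0.0596
```

```bash
python3 -c "
from h import *
inv();go(box(-.0185,0),.1013,82.1)"
```

```text
box xy [-0.0939 -0.0004] z 0.1034 tool y 82.1 q [-0.29  0.11  1.99  0.    1.04 -1.73] F [-0.4  0.1 -0.9] open 0.0596 M [-0.03  0.   -0.03] t 25.65
turn [-0.   0.1  0. ] shift [-0.0754  0.0004  0.0022] t 25.65 F [-0.4  0.1 -0.9] open 0.0596
```

>>> arm_command(targets="0 0 0 0 0.0003 0.0015 0; 0 0 0 0 0.0003 0.0015 0; 0 0 0 -0.008 0.0003 0.0015 0; 0 0 0 -0.018 0.0003 0.0015 0; 0 0 0 -0.028 0.0003 0.0015 0; 0 0 0 -0.038 0.0003 0.0015 0; 0 0 0 -0.048 0.0003 0.0015 0; 0 0 0 -0.058 0.0003 0.0015 0; 0 0 0 -0.068 0.0003 0.0015 0; 0 0 0 -0.0755 0.0003 0.0015 0; 0 0 0 -0.0755 0.0003 0.0015 0; 0 0 0 -0.0755 0.0003 0.0015 0")

```text
time: 27.15
position: [0.5374, -0.0274, 0.1011]
eef_rot: [3.142, -0.001, 3.004]
contact_force: [-0.4, 0.2, -1.5]
opening: 0.0593
```

```bash
python3 -c "
from h import *
inv()"
```

```text
box xy [-0.0193  0.    ] z 0.1011 tool y 82.1 q [-0.27  0.27  1.81 -0.    1.07 -1.7 ] F [-0.4  0.2 -1.5] open 0.0593 M [ 0.06 -0.03  0.  ] t 27.15
```

Same state as with carton A. Release, back off, then check.

>>> arm_command(targets="0 0 0 0 0 0.001 0.85; 0 0 0 0 0 0.001 0.85; 0 0 0 0 0 0.001 0.85; 0 0 0 0 0 -0.02 0.85; 0 0 0 0 0 -0.05 0.6; 0 0 0 0.03 0 -0.05 0.3; 0 0 0 0.065 0 -0.05 0; 0 0 0 0.095 0 -0.05 0; 0 0 0 0.095 0 -0.05 0; 0 0 0 0.095 0 -0.05 0; 0 0 0 0.095 0 -0.05 0; 0 0 0 0.095 0 -0.05 0")

```text
time: 28.65
position: [0.4442, -0.0146, 0.1512]
eef_rot: [3.142, 0.0, 3.004]
contact_force: [0.2, -0.6, 0.4]
opening: 0.0008
```

```bash
python3 -c "
from h import *
inv();go(box(-.113,0),.0967,82.1)
s=cap('scene','scene9.png'); b=cv2.imread('pics/scene9.png')
cv2.imwrite('pics/c9.png',cv2.resize(b[170:320,210:410],(600,450)))"
```

```text
box xy [-1.133e-01 -1.000e-04] z 0.1512 tool y 82.1 q [-0.3  -0.01  2.01  0.    1.15 -1.73] F [ 0.2 -0.6  0.4] open 0.0008 M [ 0.01  0.03 -0.01] t 28.65
turn [0. 0. 0.] shift [-0.0003  0.0001  0.0545] t 28.65 F [ 0.2 -0.6  0.4] open 0.0008
```

View pics/c9.png

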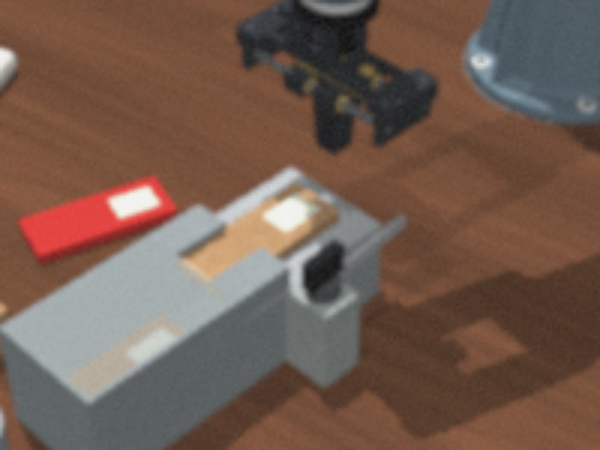

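Carton B is aligned in the slot, and carton A lies in the bin. Pushing.

>>> arm_command(targets="0 0 0 0 0.0001 0.03 0; 0 0 0 0 0.0001 0.048 0; 0 0 0 0 0.0001 0.0545 0; 0 0 0 0 0.0001 0.0545 0; 0 0 0 -0.008 0.0001 0.0545 0; 0 0 0 -0.016 0.0001 0.0545 0; 0 0 0 -0.026 0.0001 0.0545 0; 0 0 0 -0.036 0.0001 0.0545 0; 0 0 0 -0.046 0.0001 0.0545 0; 0 0 0 -0.056 0.0001 0.0545 0; 0 0 0 -0.066 0.0001 0.0545 0; 0 0 0 -0.076 0.0001 0.0545 0")

```text
time: 30.2
position: [0.5196, -0.0249, 0.0967]
eef_rot: [3.142, -0.0, 3.004]
contact_force: [-1.8, -0.9, 0.0]
opening: 0.0006
```

>>> arm_command(targets="0 0 0 -0.01 0 0 0; 0 0 0 -0.02 0 0 0; 0 0 0 -0.03 0 0 0; 0 0 0 -0.04 0 0 0; 0 0 0 -0.05 0 0 0; 0 0 0 -0.06 0 0 0; 0 0 0 -0.07 0 0 0; 0 0 0 -0.078 0 0 0; 0 0 0 -0.083 0 0 0; 0 0 0 -0.083 0 0 0")

```text
time: 31.45
position: [0.6015, -0.0364, 0.0968]
eef_rot: [-3.142, 0.0, 3.004]
contact_force: [-0.8, -0.1, 0.7]
opening: 0.0004
```

>>> arm_command(targets="0 0 0 0.005 0 0 0; 0 0 0 0.005 0 -0.04 0; 0 0 0 0.005 0 -0.08 0; 0 0 0 0.04 0 -0.1 0.4; 0 0 0 0.09 0 -0.11 0.4; 0 0 0 0.15 0 -0.11 0.4; 0 0 0 0.17 0 -0.11 0.4; 0 0 0 0.17 0 -0.11 0.4")

```text
time: 32.45
position: [0.4317, -0.0125, 0.2069]
eef_rot: [-3.141, 0.001, 3.004]
contact_force: [0.3, -0.1, -0.6]
opening: 0.0353
```

```bash
python3 -c "
from h import *
inv();go((.5562,.0555),.2,-94)
c=cap('top','top10.png');a=cv2.imread('pics/top10.png')
s=cap('scene','scene10.png'); b=cv2.imread('pics/scene10.png')
cv2.imwrite('pics/c10.png',np.hstack([cv2.resize(a[140:290,185:385],(400,300)),cv2.resize(b[190:340,210:410],(400,300))]))"
```

```text
box xy [-0.1261  0.0003] z 0.2069 tool y 82.1 q [-0.31 -0.12  1.98  0.    1.28 -1.74] F [ 0.3 -0.1 -0.6] open 0.0353 M [0.02 0.02 0.02] t 32.45
turn [1.000e-01 0.000e+00 1.761e+02] shift [-0.114   0.0845  0.007 ] t 32.45 F [ 0.3 -0.1 -0.6] open 0.0353
```

View pics/c10.png

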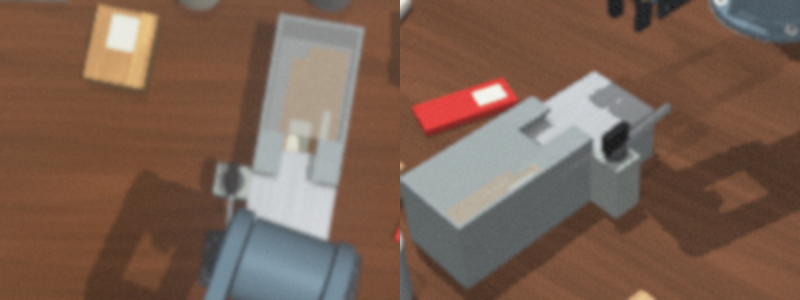

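Both cartons are in the bin and the ledge is clear. Now close the gate: turn the wrist half round so the closing stroke stays in joint range.

>>> arm_command(targets="0 0 10 -0.01 0.008 0 0.4; 0 0 20 -0.03 0.02 0 0.4; 0 0 30 -0.05 0.035 0 0.4; 0 0 40 -0.07 0.05 0 0.4; 0 0 50 -0.09 0.065 0 0.4; 0 0 60 -0.11 0.08 0 0.4; 0 0 70 -0.114 0.0845 0 0.4; 0 0 80 -0.114 0.0845 0 0.4; 0 0 90 -0.114 0.0845 0 0.4; 0 0 100 -0.114 0.0845 0 0.4; 0 0 110 -0.114 0.0845 0 0.4; 0 0 110 -0.114 0.0845 0 0.4")

```text
time: 34.05
position: [0.5582, 0.0551, 0.2062]
eef_rot: [-3.141, 0.0, 1.085]
contact_force: [-0.4, -0.8, 0.4]
opening: 0.0353
```

>>> arm_command(targets="0 0 10 0 0 0 0.4; 0 0 20 0 0 0 0.4; 0 0 30 0 0 0 0.4; 0 0 40 0 0 0 0.4; 0 0 50 0 0 0 0.4; 0 0 60 0 0 0 0.4; 0 0 66 0 0 0 0.4; 0 0 66 0 0 0 0.4; 0 0 66 0 0 0 0.4")

```text
time: 35.17
position: [0.5575, 0.0552, 0.2065]
eef_rot: [-3.142, 0.0, -0.064]
contact_force: [-1.0, -0.4, -0.7]
opening: 0.0351
```

```bash
python3 -c "
from h import *
inv();go((.5562,.0555),.111,-94)"
```

```text
box xy [-0.0107  0.0846] z 0.2065 tool y -93.7 q [-0.11  0.18  1.68  0.    1.29  1.52] F [-1.  -0.4 -0.7] open 0.0351 M [ 0.01  0.1  -0.01] t 35.175
turn [-0.   0.   0.3] shift [-0.0013 -0.0002  0.0955] t 35.17 F [-1.  -0.4 -0.7] open 0.0351
```

>>> arm_command(targets="0 0 0 -0.001 0 0.03 0.4; 0 0 0 -0.001 0 0.06 0.4; 0 0 0 -0.001 0 0.085 0.4; 0 0 0 -0.001 0 0.0945 0.4; 0 0 0 -0.001 0 0.0945 0.4; 0 0 0 -0.001 0 0.0945 0; 0 0 0 -0.001 0 0.0945 0; 0 0 0 -0.001 0 0.0945 0; 0 0 0 -0.001 0 0.0945 0", newtons=25)

```text
time: 36.3
position: [0.557, 0.0551, 0.1132]
eef_rot: [3.141, -0.002, -0.068]
contact_force: [-0.9, 0.2, 6.0]
opening: 0.0136
```

>>> arm_command(targets="0 0 -6 0 0 0 0; 0 0 -14 0 0 0 0; 0 0 -22 0 0 0 0; 0 0 -30 0 0 0 0; 0 0 -38 0 0 0 0; 0 0 -46 0 0 0 0; 0 0 -54 0 0 0 0; 0 0 -62 0 0 0 0; 0 0 -69 0 0 0 0; 0 0 -75 0 0 0 0; 0 0 -79 0 0 0 0; 0 0 -79 0 0 0 0")

```text
time: 37.8
position: [0.5559, 0.0566, 0.1132]
eef_rot: [-3.14, -0.002, 1.312]
contact_force: [-4.3, 5.0, 8.2]
opening: 0.0138
```

```bash
python3 -c "
from h import *
inv()"
```

```text
box xy [-0.0125  0.0858] z 0.1132 tool y -14.8 q [-0.11  0.29  1.75  0.    1.1   0.15] F [-4.3  5.   8.2] open 0.0138 M [0.72 0.86 0.04] t 37.8
```

>>> arm_command(targets="0 0 -3 0 0 0 0; 0 0 -6 0 0 0 0; 0 0 -8 0 0 0 0; 0 0 -9.5 0 0 0 0; 0 0 -9.5 0 0 0 0; 0 0 -9.5 0 0 0 0")

```text
time: 38.55
position: [0.5558, 0.0566, 0.1131]
eef_rot: [-3.14, -0.002, 1.476]
contact_force: [-5.6, 4.7, 10.3]
opening: 0.0143
```

```bash
python3 -c "
from h import *
inv()"
```

```text
box xy [-0.0127  0.0858] z 0.1131 tool y -5.5 q [-0.11  0.29  1.75  0.    1.1  -0.02] F [-5.6  4.7 10.3] open 0.0143 M [ 0.8   0.93 -0.63] t 38.55
```

Torque is 0.63 N m, so it is at the stop. Release, lift and move away for a look.

>>> arm_command(targets="0 0 2 0 0 0 0; 0 0 2 0 0 0 0.4; 0 0 2 0 0 0 0.4; 0 0 2 0 0 0 0.4; 0 0 2 0 0 -0.03 0.4; 0 0 2 0 0 -0.08 0.4; 0 0 2 0 0 -0.13 0.4; 0 0 2 0.05 0 -0.14 0.4; 0 0 2 0.1 0 -0.14 0.4; 0 0 2 0.15 0 -0.14 0.4; 0 0 2 0.2 0 -0.14 0.4; 0 0 2 0.2 0 -0.14 0.4")

```text
time: 40.05
position: [0.5746, 0.2573, 0.2517]
eef_rot: [-3.141, -0.0, 1.446]
contact_force: [-0.3, 0.2, 0.2]
opening: 0.0354
```

```bash
python3 -c "
from h import *
inv()
c=cap('top','top11.png');a=cv2.imread('pics/top11.png')
s=cap('scene','scene11.png'); b=cv2.imread('pics/scene11.png')
cv2.imwrite('pics/c11.png',np.vstack([np.hstack([cv2.resize(a[130:280,250:400],(400,400)),cv2.resize(b[180:330,240:390],(400,400))]),np.hstack([cv2.resize(a,(267,200)),cv2.resize(b,(267,200)),np.zeros((200,266,3),np.uint8)])]))"
```

```text
box xy [-0.0216  0.2872] z 0.2517 tool y -7.2 q [0.23 0.29 1.45 0.   1.4  0.36] F [-0.3  0.2  0.2] open 0.0354 M [-0.07  0.1   0.  ] t 40.05
```

View pics/c11.png

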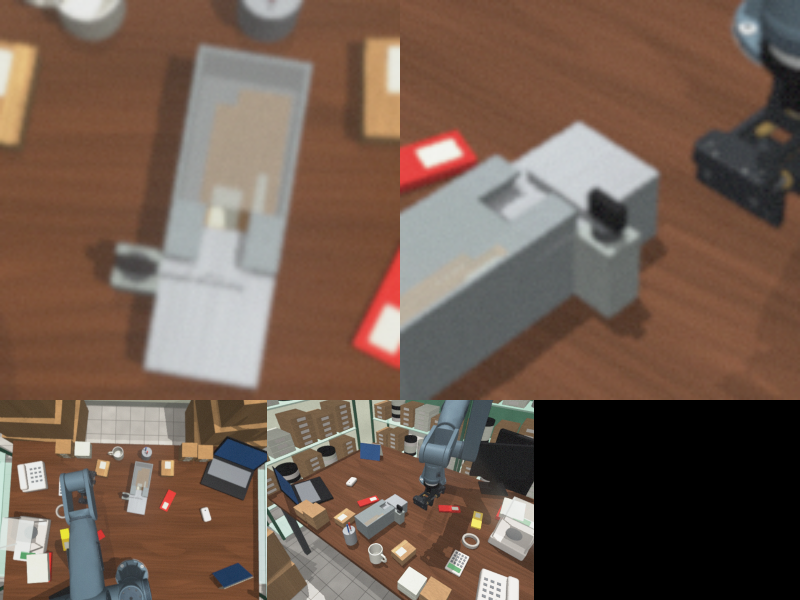

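The bar lies across the mouth, with its tip at about (341,238) in the top view. Both cartons are under the lid. I'll check the gate angle and the bystanders numerically.

Run:
```python
from h import *
c=cap('top','top12.png')
ax=box(-.016,.085); e=np.array([np.cos(YAW),np.sin(YAW)]); n=np.array([-e[1],e[0]])
t=w(c,250+243/2.667-.3,130+289/2.667-.3,.105)[:2]-ax; print(np.linalg.norm(t),'angle',np.arctan2(-(t@e),-(t@n)))
a=cv2.imread('pics/top1.png');b=cv2.imread('pics/top12.png')
for nm,(x0,x1,y0,y1) in dict(thick1=(220,270,135,190),thick2=(380,425,138,188),mouse=(470,515,250,300),red2=(378,425,208,272),calc=(135,178,178,235)).items():
    print(nm,cv2.phaseCorrelate(np.float32(cv2.cvtColor(a[y0:y1,x0:x1],6)),np.float32(cv2.cvtColor(b[y0:y1,x0:x1],6))))
```

```text
0.11314963745325253 angle 0.03692587640681725
thick1 ((-0.34044455081489033, -0.2621268615131065), 0.6650266412099203)
thick2 ((0.4140052683994533, 0.11642944278299083), 1.0157228274875216)
mouse ((0.4885143390416502, 0.1266125281599031), 0.9660898424784342)
red2 ((0.06111690761049715, -0.02077922148113487), 1.038488854964574)
calc ((0.5176746881600138, 0.3019992549627766), 0.41394816901948717)
```

Run:
```python
from h import *
b=cv2.imread('pics/top12.png'); cv2.imwrite('pics/c12.png',cv2.resize(b[215:260,285:355],None,fx=11,fy=11,interpolation=cv2.INTER_CUBIC))
```

```text
(no output)
```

View pics/c12.png

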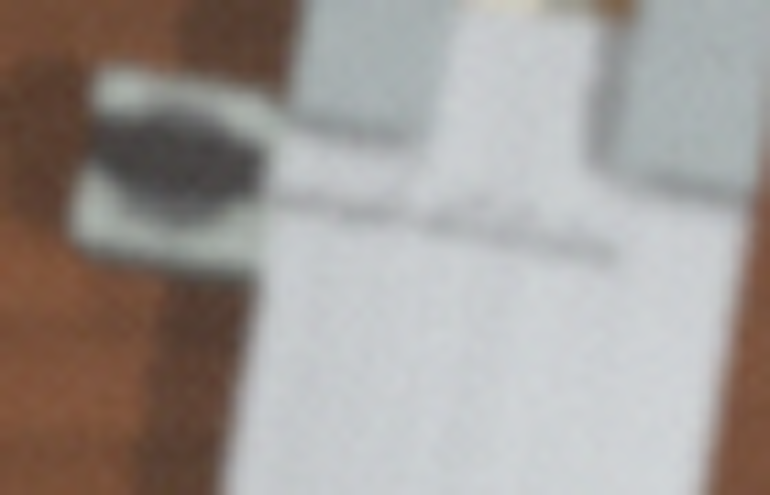

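The crop shows the bar from (280,200) to (610,255), slope 0.167, the same as the ledge's front edge measured earlier. So it is closed at its stop to within about 0.03 rad, and the stop torque agrees. Handing in.

```bash
python3 -c "
from station import r
print(r.sign_off())"
```

```text
the job is handed in; nothing more can be done
None
```

The job is done and handed in at about 40 s of the 210 s allowed. Only two slim brown cartons were on the desk. I opened the gate, pushed both cartons through the slot into the bin, and turned the knob back to close the slot.

- **Cartons:** both show through the clear lid, and the ledge and slot are empty.
- **Gate:** the knob reached its closing stop, where the wrist felt 0.63 N m. The bar lies across the mouth. One image measurement gave 0.037 rad from closed, while comparing the bar with the ledge edge gave about 0. That difference is within my measuring error.
- **Other objects:** the thick cartons, calculator, mouse and one red carton, compared before and after, shifted by 0.6 pixel or less (about 2 mm), which is noise. The match on the calculator was weak, because the arm was near it in the first picture. I checked the tape, the yellow carton and the other red carton only by eye.
- **Forces:** the largest reading was about 36 N at the wrist, when I pressed the first carton on the ledge to find its height. This is well under the 120 N limit.

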